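# Put the microscope objectives away in their canister bases

## Task

The microscope has been stripped for service, so put its four objectives into storage: pick out the objectives, the ones with a coloured ring, and stand each one lens up inside the open canister base whose felt lining has the same colour. Set them down without dropping them or tipping any over, and leave the two plain black eyepieces where they stand.

Things in the scene. Friction and masses are not known exactly. Their poses are not given: they have to be found in the camera images.
- objective_red: Microscope objective, red ring, stubby: upright round black barrel, 34 mm diameter, 54 mm tall, about 0.15 kg, thread down. Foot 27 mm diameter, 5 mm high, then the 34 mm barrel; red ring 38 to 44 mm up, red cone above, then a thin aluminium nose with lens. Origin: centre of underside; z up. Grip the barrel with 30 N, fingertips 12 mm or more above the foot to clear the rim of the base.
- objective_yellow: Microscope objective, yellow ring, medium: upright round black barrel, 34 mm diameter, 62 mm tall, about 0.15 kg, thread down. Foot 27 mm diameter, 5 mm high, then the 34 mm barrel; yellow ring 42 to 48 mm up, yellow cone above, then a thin aluminium nose with lens. Origin: centre of underside; z up. Grip the barrel with 30 N, fingertips 12 mm or more above the foot to clear the rim of the base.
- objective_blue: Microscope objective, blue ring, long: upright round black barrel, 34 mm diameter, 69 mm tall, about 0.15 kg, thread down. Foot 27 mm diameter, 5 mm high, then the 34 mm barrel; blue ring 45 to 51 mm up, blue cone above, then a thin aluminium nose with lens. Origin: centre of underside; z up. Grip the barrel with 30 N, fingertips 12 mm or more above the foot to clear the rim of the base.
- objective_white: Microscope objective, white ring, longest: upright round black barrel, 34 mm diameter, 74 mm tall, about 0.15 kg, thread down. Foot 27 mm diameter, 5 mm high, then the 34 mm barrel; white ring 47 to 53 mm up, white cone above, then a thin aluminium nose with lens. Origin: centre of underside; z up. Grip the barrel with 30 N, fingertips 12 mm or more above the foot to clear the rim of the base.
- base_red: Open base of a storage canister with red felt lining: a loose low round black cup, 62 mm wide at its foot, 58 mm at the rim, 52 mm inside, rim 14 mm high, flat inner floor (the red felt) 6 mm above its underside, about 90 g. Origin: centre of its underside; z up.
- base_yellow: Open base of a storage canister with yellow felt lining: a loose low round black cup, 62 mm wide at its foot, 58 mm at the rim, 52 mm inside, rim 14 mm high, flat inner floor (the yellow felt) 6 mm above its underside, about 90 g. Origin: centre of its underside; z up.
- base_blue: Open base of a storage canister with blue felt lining: a loose low round black cup, 62 mm wide at its foot, 58 mm at the rim, 52 mm inside, rim 14 mm high, flat inner floor (the blue felt) 6 mm above its underside, about 90 g. Origin: centre of its underside; z up.
- base_white: Open base of a storage canister with white felt lining: a loose low round black cup, 62 mm wide at its foot, 58 mm at the rim, 52 mm inside, rim 14 mm high, flat inner floor (the white felt) 6 mm above its underside, about 90 g. Origin: centre of its underside; z up.
- eyepiece_1: Eyepiece, not an objective: black, no colour ring, standing on a bare steel tube 30 mm in diameter, black head up to 40 mm in diameter with a rubber eyecup and a lens on top, 54 mm tall, 0.1 kg. To be left alone. Origin: centre of its underside; z up.
- eyepiece_2: Eyepiece, not an objective: black, no colour ring, standing on a bare steel tube 30 mm in diameter, black head up to 40 mm in diameter with a rubber eyecup and a lens on top, 54 mm tall, 0.1 kg. To be left alone. Origin: centre of its underside; z up.

How it is judged:
By the outcome, as a careful person would: the job done as asked, in the order asked, and still so for the second after the job is handed in, with the robot touching nothing.
It also fails if it takes over 96 s, if anything falls off the work surface, if the arm or the gripper's body presses on something with over 40 N, if the wrist force passes 120 N, or if a joint passes its speed limit or range.

## Robot

A 6-joint arm with a two-finger parallel gripper is mounted at the origin on the work surface. World frame = base frame: x ahead of the robot, y to its left, z up, the work surface at z = 0. Lengths are in m, angles in rad, forces in N, time in s.
With the tool pointing down it reaches from about 0.275 to 0.725 m from the base axis. Payload 15.9 kg.
Tool frame: the origin (TCP) lies at the very end of the fingers, on their centre line; the grasp point (between the pads) lies arm.grip_depth behind it (arm.grip_depth is the distance from the TCP to the grasp point, in m); z points along the fingers, y is the line along which they close (so a half turn about z gives the same grasp; the last joint's range is limited). The gripper opens to 85 mm and grips with 20 to 120 N. Pads are 22 mm wide; open, the fingers measure 114 mm over their backs; the gripper's body (76 mm by 85 mm) begins 54 mm behind the grasp point. The pads swing forward as they close: fully open they stand 13 mm farther back than shut.
Start: joints at [-1.165, 0.213, -0.034, 1.323, 0, 1.571], TCP at [0.197, -0.459, 0.231] pointing down, gripper open.
Joint ranges: [-2.98, 2.98], [-0.74, 1.72], [-1.14, 1.35], [-2.1, 2.04], [-1.57, 1.44], [-3.14, 3.14]. Speed limits (rad/s): [1.89, 1.89, 2.39, 2.57, 3.14, 3.14].

## Interface

Orientations are given as [roll, pitch, yaw] about the fixed x, y, z axes, in that order (R = Rz(yaw) Ry(pitch) Rx(roll)).
In Python, from workcell import get_obs, vision, order, arm gives the robot as it stands. The module is installed in compiled form; this text tells all that it offers.
- The arm moves only by the tool drive_tool, never from a script. Its argument "moves" is a list that holds one entry, the list of rows, each a list of 7 numbers: the turn, a rotation vector about the tool's x, y, z in rad, then the shift along the tool's x, y, z in mm, then the opening, from -1 (shut) to 1 (fully open). A call has 1 to 12 rows; each row is the pose to reach, as a shift and turn from the pose commanded when the call began, along the tool's axes at that moment; what a row does not reach only later rows make up. A row lasts 1/10 s, in which the tool goes at most 50 mm and 8.59 degrees, less where a joint would pass 70% of its speed; a pose out of reach is approached as far as the arm can. A call with a gripper value outside its range is refused whole. The fingers move at their own pace and stop on an object; "force" is the grip in N (left out, the last holds). Time passes only in rows, so rows that repeat a pose let the fingers close. It gives the time, the measured TCP pose, the force, the opening and the grip force at its end, in the units of the state.
- get_obs(): the state, without advancing time (a new reading comes with each control period).
- vision.get_image(name): name is "side" or "top"; returns the picture (480x640x3 uint8, red, green, blue); there is no depth.
- vision.camera_info(name): a dict with "intrinsics" (3x3 intrinsics, pixels), "xyz" and "attitude" of the camera in the world. Camera axes: x right, y down, z forward; pixel columns grow to the right and rows downward; lengths in m; the calibration is good to about 2 mm. A picture is of the moment at which its call begins. camera_info takes no time and is no camera call.
- order.hand_in(): hands the job in; it is judged then, once.
The state is a dict: "time_s": time; "joint_pos": joint angles; "joint_vel": joint speeds; "joint_torque": joint torques, N m; "tcp_pos": TCP position; "orientation": TCP orientation; "contact_force": force on the tool from outside, world axes, zero at the start; "torque": the same for the moment, N m; "opening": opening from 0.0 (shut) to 1.0 (fully open); "grip_force": force on a finger pad.
Only numpy, scipy, OpenCV 4.12 (cv2) and the standard library are available. Lean on these libraries where they do the work, as an engineer would, in place of code of your own. Each camera call takes 0.05 s, during which the arm holds its last target. There are 200 camera calls.

## Working session

There is one attempt and no reset: what is moved stays moved. The work goes in short steps, Python scripts to look and compute and a tool call to move; the robot and the scene stay as the last step left them, time stands still between calls to the robot, and variables do not carry over. Pictures are saved under pics/ and viewed, at most 14 in all, crops included, and the job is handed in when it is done.

Besides the shell and the picture viewer there is one more tool, called in YAML: its name, and indented under it one key for each argument. drive_tool: Moves the arm, as the interface text tells. Its arguments: {"type":"object","properties":{"moves":{"type":"array","items":{"type":"array","items":{"type":"array","items":{"type":"number"}}}},"force":{"type":"number"}},"required":["moves"]}

```bash
mkdir -p pics
python3 - <<'E'
from workcell import get_obs, vision, order, arm
import cv2
print(get_obs(), arm.grip_depth)
for n in("side","top"):
    print(n,vision.camera_info(n)); cv2.imwrite(f"pics/{n}0.png",vision.get_image(n)[:,:,::-1])
E
```

```text
{'time_s': 0.0, 'joint_pos': array([-1.16499077e+00,  2.13364855e-01, -3.50662518e-02,  1.32351951e+00,
        5.71414330e-06,  1.57080980e+00]), 'joint_vel': array([ 0.00080753, -0.00125567, -0.00086662,  0.00021642, -0.00124472,
        0.00164791]), 'joint_torque': array([-3.04756919e-03, -6.86160421e+01,  4.87116730e+01,  1.73929083e-02,
       -3.15552543e-04, -1.01778119e-05]), 'tcp_pos': array([ 0.19724142, -0.45906637,  0.23080899]), 'orientation': array([-3.14043836e+00, -5.69859186e-06,  4.05792084e-01]), 'contact_force': array([-0.28845536, -0.47604807,  0.1819406 ]), 'torque': array([-0.00113101,  0.01045992, -0.02827266]), 'grip_force': 0.0, 'opening': 1.0003329482456138} 0.0187
side {'intrinsics': array([[619.55118791,   0.        , 314.89571092],
       [  0.        , 619.55118791, 232.22967629],
       [  0.        ,   0.        ,   1.        ]]), 'xyz': array([0.30514257, 1.00621706, 0.78389945]), 'attitude': array([-2.20572192, -0.02013051, -2.8812121 ])}
top {'intrinsics': array([[532.52091069,   0.        , 323.53323393],
       [  0.        , 532.52091069, 248.48433669],
       [  0.        ,   0.        ,   1.        ]]), 'xyz': array([ 0.38078317, -0.00167656,  0.96504667]), 'attitude': array([-2.92612902e+00,  2.11659083e-03, -1.53570276e+00])}
```

View pics/top0.png

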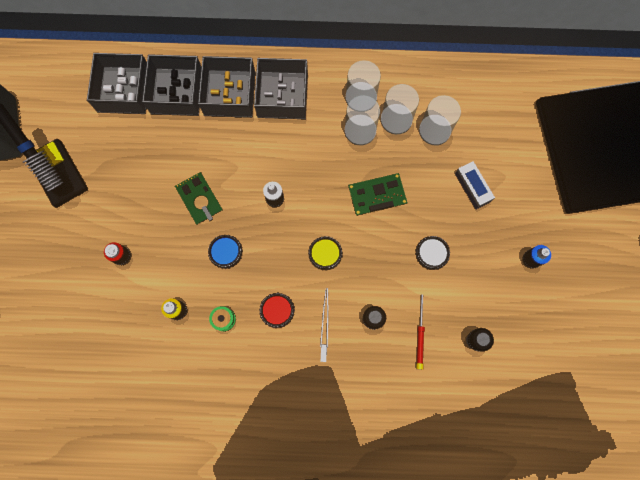

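View pics/side0.png

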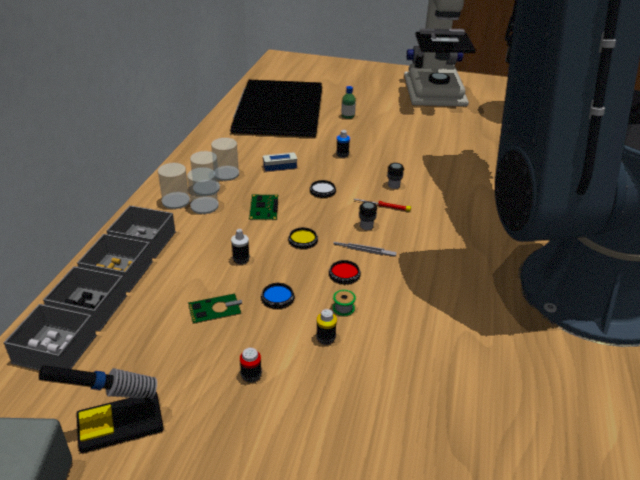

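Top view: felts blue (225,251), yellow (325,253), white (433,253) and red (277,310). Objectives red (116,252), yellow (172,308), white (273,193) and blue (541,254). Eyepieces at (374,317) and (481,339). In the side view the objectives are red (250,364), yellow (326,325), white (240,246) and blue (343,144). All are upright. I'll make close crops to set the masks.

Run:
```python
import cv2,numpy as np
P={'top':[(116,252),(172,308),(273,193),(541,254),(277,310),(325,253),(225,251),(433,253)],
'side':[(250,364),(326,325),(240,246),(343,144),(345,271),(303,237),(278,295),(323,188)]}
rows=[]
for n in P:
    im=cv2.imread(f'pics/{n}0.png')
    t=[cv2.resize(im[v-22:v+23,u-22:u+23],(196,196),interpolation=cv2.INTER_NEAREST) for u,v in P[n]]
    rows+= [np.hstack(t[:4]),np.hstack(t[4:])]
m=np.vstack(rows); cv2.imwrite('pics/m.png',cv2.resize(m,(600,600)))
```

```text
(no output)
```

View pics/m.png

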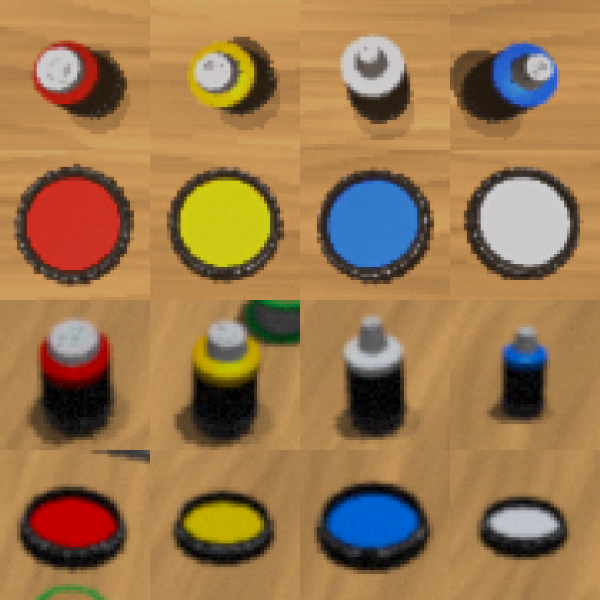

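The crops show clean coloured rings and felts. All objectives are upright, with noses leaning away from the image centre only by perspective.

```bash
cat > h.py <<'E'
import cv2,numpy as np
from scipy.spatial.transform import Rotation as R
from workcell import vision
I={n:vision.camera_info(n) for n in('top','side')}
def ray(n,uv):
    c=I[n]; d=np.linalg.solve(c['intrinsics'],[*uv,1.]); d=R.from_euler('xyz',c['attitude']).apply(d); return c['xyz'],d/np.linalg.norm(d)
def plane(n,uv,z):
    o,d=ray(n,uv); return o+d*(z-o[2])/d[2]
def tri(a,b):
    (o,d),(p,e)=ray('top',a),ray('side',b)
    s=np.linalg.lstsq(np.c_[d,-e],p-o,rcond=None)[0]; A,B=o+d*s[0],p+e*s[1]
    return (A+B)/2,np.linalg.norm(A-B)
def blob(im,col,uv,r=24):
    h=cv2.cvtColor(im,cv2.COLOR_BGR2HSV).astype(int); H,S,V=h[...,0],h[...,1],h[...,2]
    m={'red':((H<5)|(H>172))&(S>150)&(V>90),'yellow':(H>25)&(H<35)&(S>150)&(V>90),'blue':(H>95)&(H<120)&(S>120)&(V>80),'white':(S<50)&(V>140)}[col].astype(np.uint8)
    w=np.zeros_like(m); cv2.circle(w,uv,r,1,-1); m=m*w
    c=max(cv2.findContours(m,0,cv2.CHAIN_APPROX_NONE)[0],key=cv2.contourArea)
    return c,m
E
cat > meas.py <<'E'
import sys; from h import *
cols=['red','yellow','white','blue']
fb=dict(zip(cols,[((277,310),(345,271)),((325,253),(303,237)),((433,253),(323,188)),((225,251),(278,295))]))
ob=dict(zip(cols,[((116,252),(250,364)),((172,308),(326,325)),((273,193),(240,246)),((541,254),(343,144))]))
T,S=[cv2.imread(f'pics/{n}0.png') for n in('top','side')]
for c in cols:
    t=cv2.fitEllipse(blob(T,c,fb[c][0])[0])
    k=blob(S,c,fb[c][1])[0][:,0]; y0,y1=k[:,1].min(),k[:,1].max()
    s=cv2.fitEllipse(k[k[:,1]<y0+.6*(y1-y0)].astype(np.float32))
    p,e=tri(t[0],s[0]); print('base',c,np.round(p*1000,1),'gap',round(e*1000,1),'plane6',np.round(plane('top',t[0],.006)*1000,1), np.round(t[1],1))
zr=dict(zip(cols,[.041,.045,.050,.048]))
for c in cols:
    k=cv2.convexHull(blob(T,c,ob[c][0])[0]); t=cv2.fitEllipse(k) if len(k)>4 else cv2.minAreaRect(k)
    m=blob(S,c,ob[c][1])[1]; rows=[(v,*np.nonzero(m[v])[0][[0,-1]]) for v in np.nonzero(m.any(1))[0]]
    w=max(r[2]-r[1] for r in rows); rr=[r for r in rows if r[2]-r[1]>=w-1]
    s=(np.mean([(r[1]+r[2])/2 for r in rr]),np.mean([r[0] for r in rr]))
    p,e=tri(t[0],s); print('obj',c,np.round(p*1000,1),'gap',round(e*1000,1),'plane',zr[c],np.round(plane('top',t[0],zr[c]+.002)*1000,1),np.round(plane('side',s,zr[c])*1000,1),np.round(t[1],1),w,len(rr))
E
python3 meas.py
```

```text
base red [474.3  88.4   4.9] gap 1.6 plane6 [475.   88.4   6. ] [27.2 28.1]
base yellow [582.7   4.9   4.9] gap 1.6 plane6 [583.2   5.    6. ] [25.7 27. ]
base white [ 591.1 -194.2    2.8] gap 1.3 plane6 [ 591.  -193.5    6. ] [24.7 26.8]
base blue [579.4 190.3   6.1] gap 1.9 plane6 [580.4 190.5   6. ] [25.4 27.3]
obj red [564.1 380.9  39.3] gap 1.8 plane 0.041 [564.3 379.6  43. ] [562.5 382.4  41. ] [17.9 19. ] 20 4
obj yellow [465.5 267.4  43.4] gap 1.5 plane 0.045 [465.9 266.4  47. ] [464.4 268.9  45. ] [16.5 18.5] 14 4
obj white [684.6 103.7  49.2] gap 1.5 plane 0.05 [684.4 103.5  52. ] [683.3 104.8  50. ] [17.7 18.4] 17 2
obj blue [ 584.5 -375.3   46. ] gap 0.9 plane 0.048 [ 584.1 -373.7   50. ] [ 583.3 -371.5   48. ] [18.  19.9] 12 3
```

Measured heights agree with the text: rings at 39–49 mm and felts at about 5 mm. First move: turn to yaw 90° (closing along world x) and go above the blue objective.

drive_tool:
  moves:
    - [[0, 0, -1.165, 389, 75, 100, 1], [0, 0, -1.165, 389, 75, 100, 1], [0, 0, -1.165, 389, 75, 100, 1], [0, 0, -1.165, 389, 75, 100, 1], [0, 0, -1.165, 389, 75, 100, 1], [0, 0, -1.165, 389, 75, 100, 1], [0, 0, -1.165, 389, 75, 100, 1], [0, 0, -1.165, 389, 75, 100, 1], [0, 0, -1.165, 389, 75, 100, 1], [0, 0, -1.165, 389, 75, 100, 1], [0, 0, -1.165, 389, 75, 100, 1], [0, 0, -1.165, 389, 75, 100, 1]]
  force: 30

```text
time_s: 1.3
tcp_pos: [0.5833, -0.3756, 0.1322]
orientation: [3.141, 0.001, 1.569]
contact_force: [-0.8, -0.4, 0.4]
opening: 0.999
grip_force: 0.0
```

drive_tool:
  moves:
    - [[0, 0, 0, 1, 1, 50, 1], [0, 0, 0, 1, 1, 90, 1], [0, 0, 0, 1, 1, 105, 1], [0, 0, 0, 1, 1, 117, 1], [0, 0, 0, 1, 1, 117, 1], [0, 0, 0, 1, 1, 117, 1]]

```text
time_s: 1.9
tcp_pos: [0.5856, -0.3744, 0.0158]
orientation: [3.14, 0.001, 1.57]
contact_force: [-0.2, 0.3, 1.5]
opening: 0.999
grip_force: 0.0
```

Run:
```python
from workcell import vision
import cv2,numpy as np
a=vision.get_image("side")[80:220,243:443,::-1];b=vision.get_image("top")[190:330,420:620,::-1]
cv2.imwrite("pics/b1.png",cv2.resize(np.hstack([a,b]),(800,280)))
```

```text
(no output)
```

View pics/b1.png

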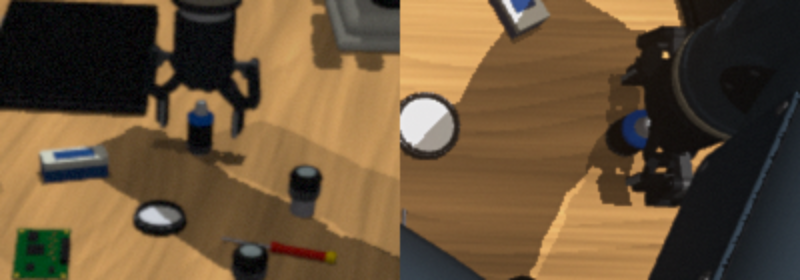

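The open fingers stand either side of the blue objective (side crop, about (200,125)), well centred and low. Close.

drive_tool:
  moves:
    - [[0, 0, 0, 0, 0, 0, -1], [0, 0, 0, 0, 0, 0, -1], [0, 0, 0, 0, 0, 0, -1], [0, 0, 0, 0, 0, 0, -1], [0, 0, 0, 0, 0, 0, -1], [0, 0, 0, 0, 0, 0, -1], [0, 0, 0, 0, 0, 0, -1], [0, 0, 0, 0, 0, 0, -1]]
  force: 30

```text
time_s: 2.8
tcp_pos: [0.5855, -0.3738, 0.0146]
orientation: [3.141, 0.0, 1.571]
contact_force: [-1.5, 0.8, 4.9]
opening: 0.388
grip_force: 29.8
```

drive_tool:
  moves:
    - [[0, 0, 0, 0, 0, -15, -1], [0, 0, 0, 0, 0, -40, -1], [0, 0, 0, 0, 0, -70, -1], [0, 0, 0, 0, 0, -90, -1], [0, 0, 0, 20, 0, -95, -1], [0, 0, 0, 50, 0, -95, -1], [0, 0, 0, 90, -1, -95, -1], [0, 0, 0, 130, -1, -95, -1], [0, 0, 0, 170, -2, -95, -1], [0, 0, 0, 210, -2, -95, -1], [0, 0, 0, 250, -2, -95, -1], [0, 0, 0, 265, -2, -95, -1]]

```text
time_s: 4.0
tcp_pos: [0.583, -0.1055, 0.1091]
orientation: [-3.141, -0.001, 1.573]
contact_force: [-0.9, -0.4, -1.4]
opening: 0.389
grip_force: 30.3
```

drive_tool:
  moves:
    - [[0, 0, 0, 20, 0, 0, -1], [0, 0, 0, 60, -1, 0, -1], [0, 0, 0, 100, -1, 0, -1], [0, 0, 0, 140, -2, 0, -1], [0, 0, 0, 180, -2, 0, -1], [0, 0, 0, 220, -3, 0, -1], [0, 0, 0, 255, -3, 0, -1], [0, 0, 0, 280, -3, 0, -1], [0, 0, 0, 295, -3, 0, -1], [0, 0, 0, 300, -3, 0, -1], [0, 0, 0, 300, -3, 0, -1]]

```text
time_s: 5.1
tcp_pos: [0.5804, 0.1909, 0.1091]
orientation: [-3.141, 0.0, 1.571]
contact_force: [0.3, -0.7, -2.0]
opening: 0.384
grip_force: 30.3
```

Run:
```python
from workcell import vision
import cv2,numpy as np
a=vision.get_image("side")[180:320,178:378,::-1];b=vision.get_image("top")[190:330,130:330,::-1]
cv2.imwrite("pics/b2.png",cv2.resize(np.hstack([a,b]),(800,280)))
```

```text
(no output)
```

View pics/b2.png

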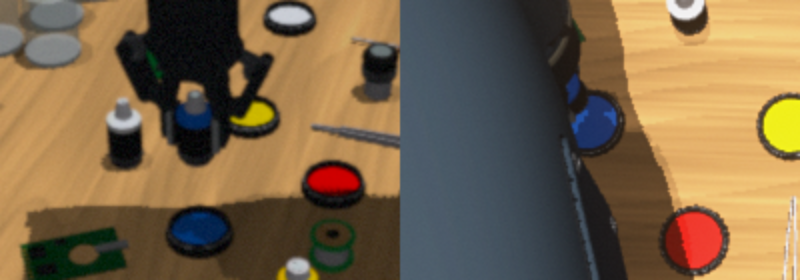

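The side crop shows the blue objective held upright above the blue base (200,230). Lower it gently.

drive_tool:
  moves:
    - [[0, 0, 0, 0, 0, 30, -1], [0, 0, 0, 0, 0, 60, -1], [0, 0, 0, 0, 0, 75, -1], [0, 0, 0, 0, 0, 82, -1], [0, 0, 0, 0, 0, 85, -1], [0, 0, 0, 0, 0, 87, -1], [0, 0, 0, 0, 0, 88, -1], [0, 0, 0, 0, 0, 88, -1]]

```text
time_s: 6.0
tcp_pos: [0.5808, 0.1913, 0.0219]
orientation: [3.141, -0.0, 1.571]
contact_force: [0.1, 0.8, -1.1]
opening: 0.39
grip_force: 30.4
```

drive_tool:
  moves:
    - [[0, 0, 0, 0, 0, 0.5, -1], [0, 0, 0, 0, 0, 1, -1], [0, 0, 0, 0, 0, 1, -1]]

```text
time_s: 6.3
tcp_pos: [0.5806, 0.1914, 0.0206]
orientation: [3.141, -0.0, 1.571]
contact_force: [-0.4, 0.6, 0.5]
opening: 0.388
grip_force: 30.7
```

drive_tool:
  moves:
    - [[0, 0, 0, 0, 0, 0.5, -1], [0, 0, 0, 0, 0, 0.5, -1], [0, 0, 0, 0, 0, 0.5, -1]]

```text
time_s: 6.6
tcp_pos: [0.5806, 0.1914, 0.0205]
orientation: [3.141, -0.0, 1.571]
contact_force: [-2.8, -0.4, 8.7]
opening: 0.389
grip_force: 31.5
```

drive_tool:
  moves:
    - [[0, 0, 0, 0, 0, 0, -0.1], [0, 0, 0, 0, 0, 0, 0.1], [0, 0, 0, 0, 0, 0, 0.3], [0, 0, 0, 0, 0, 0, 0.3], [0, 0, 0, 0, 0, 0, 0.3], [0, 0, 0, 0, 0, -15, 0.3], [0, 0, 0, 0, 0, -50, 0.3], [0, 0, 0, 0, 0, -95, 0.3], [0, 0, 0, 0, 0, -110, 1], [0, 0, 0, 0, 0, -110, 1]]

```text
time_s: 7.6
tcp_pos: [0.5819, 0.1918, 0.1326]
orientation: [3.137, -0.001, 1.571]
contact_force: [-0.6, -0.1, 0.6]
opening: 0.957
grip_force: 0.0
```

Next the red objective at (564, 380).

drive_tool:
  moves:
    - [[0, 0, 0, 45, -5, 0, 1], [0, 0, 0, 95, -10, 0, 1], [0, 0, 0, 140, -14, 0, 1], [0, 0, 0, 175, -16, 0, 1], [0, 0, 0, 189, -16, 0, 1], [0, 0, 0, 189, -16, 40, 1], [0, 0, 0, 189, -16, 80, 1], [0, 0, 0, 189, -16, 105, 1], [0, 0, 0, 189, -16, 115, 1], [0, 0, 0, 189, -16, 115, 1], [0, 0, 0, 189, -16, 115, 1]]

```text
time_s: 8.7
tcp_pos: [0.5649, 0.3806, 0.0158]
orientation: [3.141, -0.001, 1.571]
contact_force: [0.1, -0.4, 1.2]
opening: 0.998
grip_force: 0.0
```

Run:
```python
from workcell import vision
import cv2,numpy as np
a=vision.get_image("side")[240:440,150:430,::-1];b=vision.get_image("top")[170:370,60:340,::-1]
cv2.imwrite("pics/b3.png",cv2.resize(np.hstack([a,b]),(800,286)))
```

```text
(no output)
```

View pics/b3.png

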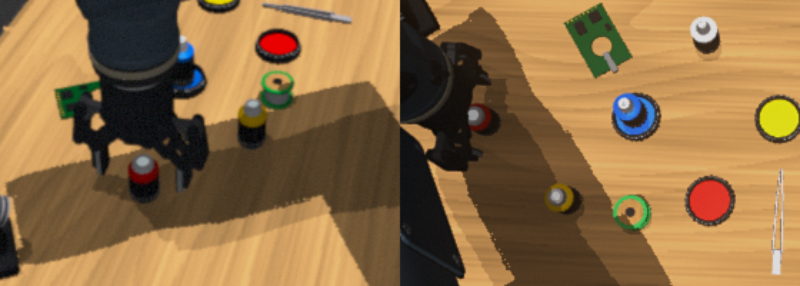

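Blue stands upright in its base (top crop (635,115)). Red is between the open fingers. Close and lift.

drive_tool:
  moves:
    - [[0, 0, 0, 0, 0, 0, -1], [0, 0, 0, 0, 0, 0, -1], [0, 0, 0, 0, 0, 0, -1], [0, 0, 0, 0, 0, 0, -1], [0, 0, 0, 0, 0, 0, -1], [0, 0, 0, 0, 0, 0, -1], [0, 0, 0, 0, 0, 0, -1], [0, 0, 0, 0, 0, 0, -1]]
  force: 30

```text
time_s: 9.6
tcp_pos: [0.5645, 0.3804, 0.0152]
orientation: [3.141, -0.0, 1.571]
contact_force: [-2.4, -1.1, 6.0]
opening: 0.389
grip_force: 29.7
```

drive_tool:
  moves:
    - [[0, 0, 0, 0, 0, -15, -1], [0, 0, 0, 0, 0, -40, -1], [0, 0, 0, 0, 0, -70, -1], [0, 0, 0, 0, 0, -90, -1], [0, 0, 0, -20, -6, -95, -1], [0, 0, 0, -50, -16, -95, -1], [0, 0, 0, -90, -28, -95, -1], [0, 0, 0, -130, -40, -95, -1], [0, 0, 0, -170, -52, -95, -1], [0, 0, 0, -205, -62, -95, -1], [0, 0, 0, -220, -68, -95, -1], [0, 0, 0, -220, -68, -95, -1]]

```text
time_s: 10.8
tcp_pos: [0.4958, 0.1587, 0.11]
orientation: [-3.141, 0.0, 1.569]
contact_force: [0.0, 0.5, -1.9]
opening: 0.384
grip_force: 30.2
```

drive_tool:
  moves:
    - [[0, 0, 0, -30, -9, 0, -1], [0, 0, 0, -60, -18, 0, -1], [0, 0, 0, -70.5, -21, 0, -1], [0, 0, 0, -70.5, -21, 20, -1], [0, 0, 0, -70.5, -21, 50, -1], [0, 0, 0, -70.5, -21, 70, -1], [0, 0, 0, -70.5, -21, 80, -1], [0, 0, 0, -70.5, -21, 85, -1], [0, 0, 0, -70.5, -21, 87, -1], [0, 0, 0, -70.5, -21, 88, -1], [0, 0, 0, -70.5, -21, 88.5, -1], [0, 0, 0, -70.5, -21, 88.5, -1]]

```text
time_s: 12.0
tcp_pos: [0.4758, 0.0898, 0.0218]
orientation: [3.141, -0.0, 1.571]
contact_force: [0.1, 0.1, -1.0]
opening: 0.39
grip_force: 30.2
```

drive_tool:
  moves:
    - [[0, 0, 0, 0, 0, 0.4, -1], [0, 0, 0, 0, 0, 0.4, -1]]

```text
time_s: 12.2
tcp_pos: [0.4756, 0.0898, 0.0212]
orientation: [3.141, -0.0, 1.571]
contact_force: [-1.0, -0.1, 1.8]
opening: 0.386
grip_force: 30.4
```

Touching. A little more, then release.

drive_tool:
  moves:
    - [[0, 0, 0, 0, 0, 0.2, -1], [0, 0, 0, 0, 0, 0.2, -1], [0, 0, 0, 0, 0, 0.2, -0.1], [0, 0, 0, 0, 0, 0.2, 0.1], [0, 0, 0, 0, 0, 0.2, 0.3], [0, 0, 0, 0, 0, 0.2, 0.3], [0, 0, 0, 0, 0, 0.2, 0.3], [0, 0, 0, 0, 0, -15, 0.3], [0, 0, 0, 0, 0, -50, 0.3], [0, 0, 0, 0, 0, -95, 0.3], [0, 0, 0, 0, 0, -110, 1], [0, 0, 0, 0, 0, -110, 1]]

```text
time_s: 13.4
tcp_pos: [0.4769, 0.09, 0.1333]
orientation: [3.137, -0.001, 1.571]
contact_force: [0.2, 0.8, -0.5]
opening: 0.959
grip_force: 0.0
```

Next yellow at (466, 267).

drive_tool:
  moves:
    - [[0, 0, 0, 40, -3, 0, 1], [0, 0, 0, 85, -5, 0, 1], [0, 0, 0, 130, -8, 0, 1], [0, 0, 0, 165, -9.5, 0, 1], [0, 0, 0, 177, -9.5, 0, 1], [0, 0, 0, 177, -9.5, 40, 1], [0, 0, 0, 177, -9.5, 80, 1], [0, 0, 0, 177, -9.5, 105, 1], [0, 0, 0, 177, -9.5, 116, 1], [0, 0, 0, 177, -9.5, 116, 1], [0, 0, 0, 177, -9.5, 116, 1]]

```text
time_s: 14.5
tcp_pos: [0.4664, 0.2668, 0.0158]
orientation: [3.141, -0.0, 1.57]
contact_force: [-0.1, -0.1, 0.5]
opening: 1.003
grip_force: 0.0
```

Run:
```python
from workcell import vision
import cv2,numpy as np
a=vision.get_image("side")[200:400,190:470,::-1];b=vision.get_image("top")[170:370,90:370,::-1]
cv2.imwrite("pics/b4.png",cv2.resize(np.hstack([a,b]),(800,286)))
```

```text
(no output)
```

View pics/b4.png

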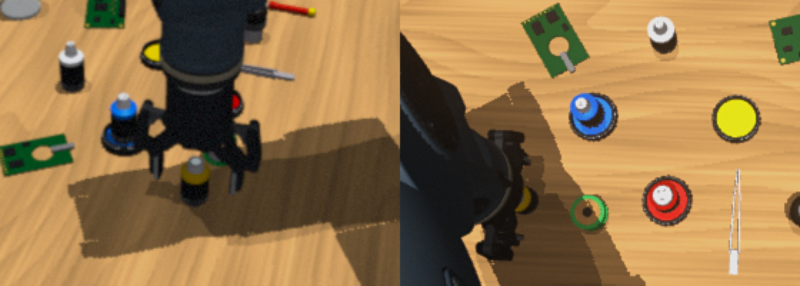

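Red and blue both stand upright in their bases. Yellow is between the fingers (side crop (195,180)). Close and carry.

drive_tool:
  moves:
    - [[0, 0, 0, 0, 0, 0, -1], [0, 0, 0, 0, 0, 0, -1], [0, 0, 0, 0, 0, 0, -1], [0, 0, 0, 0, 0, 0, -1], [0, 0, 0, 0, 0, 0, -1], [0, 0, 0, 0, 0, 0, -1], [0, 0, 0, 0, 0, 0, -1], [0, 0, 0, 0, 0, 0, -1]]
  force: 30

```text
time_s: 15.4
tcp_pos: [0.466, 0.2669, 0.0153]
orientation: [3.141, -0.0, 1.571]
contact_force: [-0.3, -1.0, 6.3]
opening: 0.393
grip_force: 29.3
```

drive_tool:
  moves:
    - [[0, 0, 0, 0, 0, -15, -1], [0, 0, 0, 0, 0, -40, -1], [0, 0, 0, 0, 0, -75, -1], [0, 0, 0, 0, 0, -100, -1], [0, 0, 0, -15, 7, -105, -1], [0, 0, 0, -50, 22, -105, -1], [0, 0, 0, -90, 40, -105, -1], [0, 0, 0, -130, 58, -105, -1], [0, 0, 0, -170, 76, -105, -1], [0, 0, 0, -205, 92, -105, -1], [0, 0, 0, -220, 98, -105, -1], [0, 0, 0, -220, 98, -105, -1]]

```text
time_s: 16.6
tcp_pos: [0.5643, 0.045, 0.1197]
orientation: [-3.141, 0.0, 1.568]
contact_force: [0.7, -0.1, -1.1]
opening: 0.386
grip_force: 30.2
```

drive_tool:
  moves:
    - [[0, 0, 0, -25, 11, 0, -1], [0, 0, 0, -41.5, 19, 0, -1], [0, 0, 0, -41.5, 19, 0, -1], [0, 0, 0, -41.5, 19, 25, -1], [0, 0, 0, -41.5, 19, 60, -1], [0, 0, 0, -41.5, 19, 80, -1], [0, 0, 0, -41.5, 19, 90, -1], [0, 0, 0, -41.5, 19, 95, -1], [0, 0, 0, -41.5, 19, 97, -1], [0, 0, 0, -41.5, 19, 98, -1], [0, 0, 0, -41.5, 19, 98.5, -1], [0, 0, 0, -41.5, 19, 98.5, -1]]

```text
time_s: 17.8
tcp_pos: [0.5833, 0.0053, 0.022]
orientation: [3.141, -0.0, 1.571]
contact_force: [0.0, 0.4, -2.3]
opening: 0.386
grip_force: 30.3
```

drive_tool:
  moves:
    - [[0, 0, 0, 0, 0, 0.4, -1], [0, 0, 0, 0, 0, 0.4, -1]]

```text
time_s: 18.0
tcp_pos: [0.5831, 0.0052, 0.0213]
orientation: [3.141, 0.0, 1.571]
contact_force: [-0.4, 0.2, 1.8]
opening: 0.385
grip_force: 30.4
```

drive_tool:
  moves:
    - [[0, 0, 0, 0, 0, 0.2, -1], [0, 0, 0, 0, 0, 0.2, -1], [0, 0, 0, 0, 0, 0.2, -0.1], [0, 0, 0, 0, 0, 0.2, 0.1], [0, 0, 0, 0, 0, 0.2, 0.3], [0, 0, 0, 0, 0, 0.2, 0.3], [0, 0, 0, 0, 0, 0.2, 0.3], [0, 0, 0, 0, 0, -15, 0.3], [0, 0, 0, 0, 0, -50, 0.3], [0, 0, 0, 0, 0, -95, 0.3], [0, 0, 0, 0, 0, -110, 1], [0, 0, 0, 0, 0, -110, 1]]

```text
time_s: 19.2
tcp_pos: [0.5844, 0.0053, 0.1337]
orientation: [3.137, -0.0, 1.571]
contact_force: [-0.1, -0.6, -0.4]
opening: 0.959
grip_force: 0.0
```

Next white at (684.5, 103.6).

drive_tool:
  moves:
    - [[0, 0, 0, 25, 26, 0, 1], [0, 0, 0, 55, 57, 0, 1], [0, 0, 0, 85, 88, 0, 1], [0, 0, 0, 98.5, 101.5, 0, 1], [0, 0, 0, 98.5, 101.5, 0, 1], [0, 0, 0, 98.5, 101.5, 40, 1], [0, 0, 0, 98.5, 101.5, 80, 1], [0, 0, 0, 98.5, 101.5, 105, 1], [0, 0, 0, 98.5, 101.5, 116, 1], [0, 0, 0, 98.5, 101.5, 116, 1], [0, 0, 0, 98.5, 101.5, 116, 1]]

```text
time_s: 20.3
tcp_pos: [0.6849, 0.1036, 0.0162]
orientation: [3.14, -0.0, 1.571]
contact_force: [0.6, 0.7, -0.2]
opening: 0.998
grip_force: 0.0
```

Run:
```python
from workcell import vision
import cv2,numpy as np
a=vision.get_image("side")[150:350,120:400,::-1];b=vision.get_image("top")[130:330,190:470,::-1]
cv2.imwrite("pics/b5.png",cv2.resize(np.hstack([a,b]),(800,286)))
```

```text
(no output)
```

View pics/b5.png

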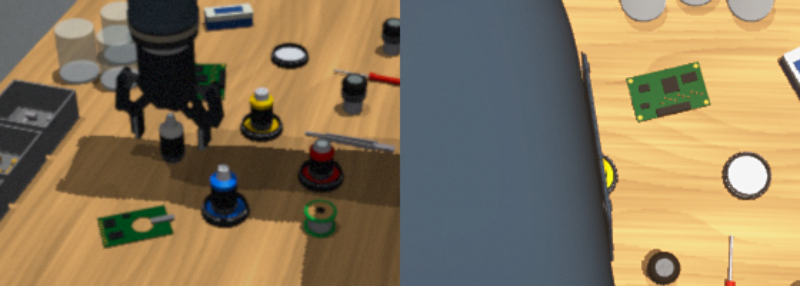

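Yellow stands in its base and white is between the fingers (side crop (172,140)). Close and carry.

drive_tool:
  moves:
    - [[0, 0, 0, 0, 0, 0, -1], [0, 0, 0, 0, 0, 0, -1], [0, 0, 0, 0, 0, 0, -1], [0, 0, 0, 0, 0, 0, -1], [0, 0, 0, 0, 0, 0, -1], [0, 0, 0, 0, 0, 0, -1], [0, 0, 0, 0, 0, 0, -1], [0, 0, 0, 0, 0, 0, -1]]
  force: 30

```text
time_s: 21.2
tcp_pos: [0.6845, 0.1038, 0.0153]
orientation: [3.141, -0.0, 1.571]
contact_force: [-1.5, 0.1, 5.2]
opening: 0.39
grip_force: 29.7
```

drive_tool:
  moves:
    - [[0, 0, 0, 0, 0, -15, -1], [0, 0, 0, 0, 0, -40, -1], [0, 0, 0, 0, 0, -75, -1], [0, 0, 0, 0, 0, -100, -1], [0, 0, 0, -15, -5, -105, -1], [0, 0, 0, -50, -16, -105, -1], [0, 0, 0, -90, -28, -105, -1], [0, 0, 0, -130, -41, -105, -1], [0, 0, 0, -170, -54, -105, -1], [0, 0, 0, -205, -65, -105, -1], [0, 0, 0, -220, -70, -105, -1], [0, 0, 0, -220, -70, -105, -1]]

```text
time_s: 22.4
tcp_pos: [0.613, -0.1185, 0.1192]
orientation: [-3.14, 0.0, 1.568]
contact_force: [-0.0, 0.8, -1.4]
opening: 0.395
grip_force: 30.2
```

drive_tool:
  moves:
    - [[0, 0, 0, -30, -9, 0, -1], [0, 0, 0, -62, -19, 0, -1], [0, 0, 0, -77.5, -23.5, 0, -1], [0, 0, 0, -77.5, -23.5, 25, -1], [0, 0, 0, -77.5, -23.5, 60, -1], [0, 0, 0, -77.5, -23.5, 80, -1], [0, 0, 0, -77.5, -23.5, 90, -1], [0, 0, 0, -77.5, -23.5, 95, -1], [0, 0, 0, -77.5, -23.5, 97, -1], [0, 0, 0, -77.5, -23.5, 98, -1], [0, 0, 0, -77.5, -23.5, 98, -1]]

```text
time_s: 23.5
tcp_pos: [0.5914, -0.1938, 0.0228]
orientation: [3.14, 0.0, 1.571]
contact_force: [0.7, 0.3, -0.4]
opening: 0.388
grip_force: 30.2
```

drive_tool:
  moves:
    - [[0, 0, 0, 0, 0, 0.4, -1], [0, 0, 0, 0, 0, 0.4, -1]]

```text
time_s: 23.7
tcp_pos: [0.5911, -0.1938, 0.022]
orientation: [3.141, 0.0, 1.571]
contact_force: [-0.7, 0.5, -1.5]
opening: 0.387
grip_force: 30.2
```

drive_tool:
  moves:
    - [[0, 0, 0, 0, 0, 0.4, -1], [0, 0, 0, 0, 0, 0.7, -1], [0, 0, 0, 0, 0, 0.7, -1]]

```text
time_s: 24.0
tcp_pos: [0.591, -0.1938, 0.0213]
orientation: [3.141, 0.0, 1.571]
contact_force: [-2.6, -0.3, 5.2]
opening: 0.386
grip_force: 30.8
```

Contact. Release and withdraw clear.

drive_tool:
  moves:
    - [[0, 0, 0, 0, 0, 0, -0.1], [0, 0, 0, 0, 0, 0, 0.1], [0, 0, 0, 0, 0, 0, 0.3], [0, 0, 0, 0, 0, 0, 0.3], [0, 0, 0, 0, 0, 0, 0.3], [0, 0, 0, 0, 0, -15, 0.3], [0, 0, 0, 0, 0, -50, 0.3], [0, 0, 0, 0, 0, -95, 0.3], [0, 0, 0, 0, 0, -140, 0.3], [0, 0, 0, -45, 0, -180, 0.3], [0, 0, 0, -90, 0, -200, 0.3], [0, 0, 0, -135, 0, -200, 0.3]]

```text
time_s: 25.2
tcp_pos: [0.5919, -0.3267, 0.2246]
orientation: [3.137, 0.002, 1.572]
contact_force: [1.8, 0.7, -0.3]
opening: 0.649
grip_force: 0.0
```

drive_tool:
  moves:
    - [[0, 0, 0, -50, -40, 0, 0.3], [0, 0, 0, -80, -80, 0, 0.3], [0, 0, 0, -100, -120, 0, 0.3], [0, 0, 0, -100, -120, 0, 0.3], [0, 0, 0, -100, -120, 0, 0.3]]

```text
time_s: 25.7
tcp_pos: [0.4696, -0.4265, 0.221]
orientation: [3.141, 0.0, 1.568]
contact_force: [-0.1, 0.1, 0.8]
opening: 0.647
grip_force: 0.0
```

Run:
```python
from workcell import vision
import cv2,numpy as np
a=vision.get_image("side")[120:370,160:440,::-1];b=vision.get_image("top")[160:410,190:470,::-1]
c=vision.get_image("top")[160:410,250:530,::-1]
cv2.imwrite("pics/b6.png",cv2.resize(np.hstack([a,b]),(800,357)))
```

```text
(no output)
```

View pics/b6.png

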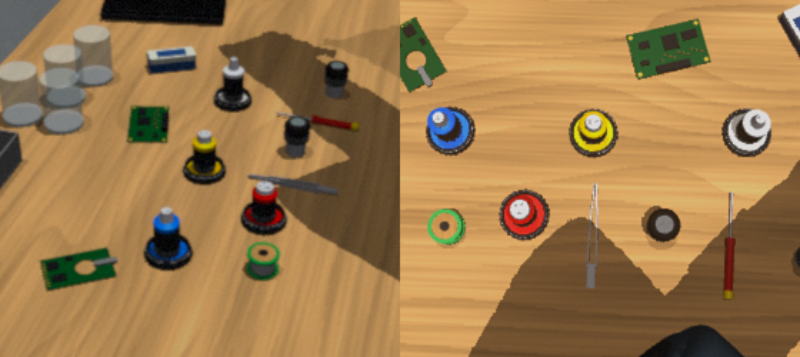

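All four objectives stand upright and centred in their matching bases, and both eyepieces are where they were. Handing in.

```bash
python3 -c "
from workcell import order
print(order.hand_in())"
```

```text
the job is handed in; nothing more can be done
None
```

All four objectives stand lens up in the bases with matching felt, both eyepieces were left where they stood, and the job was handed in at about 26 s of the 96 s allowed (no verdict was returned).

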